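# Find the unlatched cover of the bench cable trough and tip it open

## Task

One of the four covers on the bench's cable trough has been left unlatched: with closed fingers press gently on the end of the covers that has the anti-slip strips, one after another, until you find the one that rocks, then tip it up and push its raised leaf over until it stands upright, fully open, and stays there. Do not force the latched covers, and leave everything standing on and around the trough where it is; nothing needs to be gripped or picked up.

Things in the scene. Friction and masses are not known exactly. Their poses are not given: they have to be found in the camera images.
- trough: grey cable trough fixed on the bench, 142 mm wide (x, away from the robot), 542 mm long (y), 80 mm high (z); origin at the centre of its underside. On top four identical aluminium covers, cover_1 at the +y end to cover_4 at the -y end, 106 mm apart, flush with the 80 mm high rim, and a fixed 62 mm deck at each end. Which one is unlatched varies and cannot be seen
- cover_1 (a joint): tip angle of cover 1 (130 mm across the trough, 100 mm along it, 3 mm thick) about a pivot line along the trough, 15 mm beyond its mid-line. 0 closed; grows as the far 50 mm (press end) goes down and the near 80 mm (leaf) rises and swings away from the robot; 1.57 upright, 1.70 at its stop. Latched: gives under 0.04 rad. Unlatched: its stiff pivot keeps it where it is left
- pad_1 (a point): middle of the four black anti-slip strips on the press end of cover 1, on its top face, 31 mm beyond the pivot line (moves with the cover). A latched cover gives under 2 mm here; the unlatched one goes down with 2 to 7 N. Below, the bay is free to 50 mm under the rim; the trough's far wall, 4 mm thick, stands 2 mm beyond the cover's end
- edge_1 (a point): middle of the leaf's free edge of cover 1, on its top face, 80 mm from the pivot line; a folded lip 12 mm deep hangs under it (moves with the cover)
- hinge_1 (a point): middle of the pivot line of cover 1, fixed in the trough, 6 mm below the closed cover's top face; its axes are the trough's
- cover_2 (a joint): tip angle of cover 2 (130 mm across the trough, 100 mm along it, 3 mm thick) about a pivot line along the trough, 15 mm beyond its mid-line. 0 closed; grows as the far 50 mm (press end) goes down and the near 80 mm (leaf) rises and swings away from the robot; 1.57 upright, 1.70 at its stop. Latched: gives under 0.04 rad. Unlatched: its stiff pivot keeps it where it is left
- pad_2 (a point): middle of the four black anti-slip strips on the press end of cover 2, on its top face, 31 mm beyond the pivot line (moves with the cover). A latched cover gives under 2 mm here; the unlatched one goes down with 2 to 7 N. Below, the bay is free to 50 mm under the rim; the trough's far wall, 4 mm thick, stands 2 mm beyond the cover's end
- edge_2 (a point): middle of the leaf's free edge of cover 2, on its top face, 80 mm from the pivot line; a folded lip 12 mm deep hangs under it (moves with the cover)
- hinge_2 (a point): middle of the pivot line of cover 2, fixed in the trough, 6 mm below the closed cover's top face; its axes are the trough's
- cover_3 (a joint): tip angle of cover 3 (130 mm across the trough, 100 mm along it, 3 mm thick) about a pivot line along the trough, 15 mm beyond its mid-line. 0 closed; grows as the far 50 mm (press end) goes down and the near 80 mm (leaf) rises and swings away from the robot; 1.57 upright, 1.70 at its stop. Latched: gives under 0.04 rad. Unlatched: its stiff pivot keeps it where it is left
- pad_3 (a point): middle of the four black anti-slip strips on the press end of cover 3, on its top face, 31 mm beyond the pivot line (moves with the cover). A latched cover gives under 2 mm here; the unlatched one goes down with 2 to 7 N. Below, the bay is free to 50 mm under the rim; the trough's far wall, 4 mm thick, stands 2 mm beyond the cover's end
- edge_3 (a point): middle of the leaf's free edge of cover 3, on its top face, 80 mm from the pivot line; a folded lip 12 mm deep hangs under it (moves with the cover)
- hinge_3 (a point): middle of the pivot line of cover 3, fixed in the trough, 6 mm below the closed cover's top face; its axes are the trough's
- cover_4 (a joint): tip angle of cover 4 (130 mm across the trough, 100 mm along it, 3 mm thick) about a pivot line along the trough, 15 mm beyond its mid-line. 0 closed; grows as the far 50 mm (press end) goes down and the near 80 mm (leaf) rises and swings away from the robot; 1.57 upright, 1.70 at its stop. Latched: gives under 0.04 rad. Unlatched: its stiff pivot keeps it where it is left
- pad_4 (a point): middle of the four black anti-slip strips on the press end of cover 4, on its top face, 31 mm beyond the pivot line (moves with the cover). A latched cover gives under 2 mm here; the unlatched one goes down with 2 to 7 N. Below, the bay is free to 50 mm under the rim; the trough's far wall, 4 mm thick, stands 2 mm beyond the cover's end
- edge_4 (a point): middle of the leaf's free edge of cover 4, on its top face, 80 mm from the pivot line; a folded lip 12 mm deep hangs under it (moves with the cover)
- hinge_4 (a point): middle of the pivot line of cover 4, fixed in the trough, 6 mm below the closed cover's top face; its axes are the trough's
- vial_mid (a point): small clear jar with a white cap, 30 mm across, 38 mm high, standing on the trough's left end deck; this point is at its middle. To be left alone
- dish_mid (a point): clear round dish with lid, 37 mm across, 10 mm high, lying on the trough's right end deck; this point is at its middle. To be left alone
- beaker_mid (a point): glass beaker, 64 mm across, 85 mm high, behind the trough; this point is at its middle. To be left alone
- headstage_mid (a point): white instrument box 45 x 80 x 28 mm, behind the trough; this point is at its middle. To be left alone
- jar_mid (a point): clear jar with a white cap, 44 mm across, 60 mm high, behind the trough; this point is at its middle. To be left alone
- driver_mid (a point): screwdriver 150 mm long lying on the bench in front of the trough; this point is at its middle. To be left alone
- post_foot_mid (a point): steel post foot, 42 mm across, 45 mm high, in front of the trough; this point is at its middle. To be left alone

How it is judged:
On the way:
1. the unlatched cover rocks: its press end goes down under a finger while the leaf rises (value of joint any of cover_1, cover_2, cover_3, cover_4 above 0.1 rad and contact force between the fingers and trough above 0.3 N).
At the end, for the whole second after the job is handed in: the unlatched cover stands open by 1.45 rad (83 degrees) or more and is at rest, the other three are closed (under 0.08 rad), and every bystander is within 20 mm of where it started (((value of joint cover_1 above 1.45 rad and value of joint each of cover_2, cover_3, cover_4 below 0.08 rad) or (value of joint cover_2 above 1.45 rad and value of joint each of cover_1, cover_3, cover_4 below 0.08 rad) or (value of joint cover_3 above 1.45 rad and value of joint each of cover_1, cover_2, cover_4 below 0.08 rad) or (value of joint cover_4 above 1.45 rad and value of joint each of cover_1, cover_2, cover_3 below 0.08 rad)) and velocity of joint cover_1 between -0.1 and 0.1 rad/s and velocity of joint cover_2 between -0.1 and 0.1 rad/s and velocity of joint cover_3 between -0.1 and 0.1 rad/s and velocity of joint cover_4 between -0.1 and 0.1 rad/s and distance of each of vial_mid, dish_mid, beaker_mid, headstage_mid, jar_mid, driver_mid, post_foot_mid from where it was at the start of the episode below 0.02 m); the robot touches nothing.
It fails at once if the trough or a cover is forced: pressed with more than 40 N by the fingers (contact force between the fingers and trough above 40 N).
It fails at once if something standing on or around the trough is knocked, lifted or carried away (over 20 mm) (distance of any of vial_mid, dish_mid, beaker_mid, headstage_mid, jar_mid, driver_mid, post_foot_mid from where it was at the start of the episode above 0.02 m).
It also fails if it takes over 54 s, if anything falls off the work surface, if the arm or the gripper's body presses on something with over 40 N, if the wrist force passes 120 N, or if a joint passes its speed limit or range.

## Robot

A 6-joint arm with a two-finger parallel gripper is mounted at the origin on the work surface. World frame = base frame: x ahead of the robot, y to its left, z up, the work surface at z = 0. Lengths are in m, angles in rad, forces in N, time in s.
With the tool pointing down it reaches from about 0.35 to 0.725 m from the base axis. Payload 4.3 kg.
Tool frame: the origin (TCP) lies midway between the tips of the shut fingers; the grasp point (between the pads) lies 19 mm behind it; x points along the fingers, y is the direction in which the jaws open and shut, and the axes are right-handed (so a half turn about x gives the same grasp; the last joint's range is limited). The gripper opens to 85 mm and grips with 20 to 120 N. Pads are 22 mm wide; open, the fingers measure 114 mm over their backs; the gripper's body (76 mm by 85 mm) begins 54 mm behind the grasp point. The pads swing forward as they close: fully open they stand 13 mm farther back than shut.
Start: joints at [-1.237, 0.377, 0.081, 1.274, 0, 1.46], TCP at [0.247, -0.519, 0.231] pointing down, gripper open.
Joint ranges: [-2.72, 2.72], [-0.84, 1.66], [-1.02, 1.22], [-1.77, 2.12], [-1.37, 1.28], [-3.14, 3.14]. Speed limits (rad/s): [2.57, 2.57, 3.14, 3.14, 3.14, 3.14].

## Interface

Orientations are given as [roll, pitch, yaw] about the fixed x, y, z axes, in that order (R = Rz(yaw) Ry(pitch) Rx(roll)).
In Python, from station import bot, get_image gives the robot as it stands. The module is installed in compiled form; this text tells all that it offers.
- The arm moves only by the shell command python3 -m jog 'ROWS' [FORCE]. ROWS is JSON, a list of rows, each a list of 7 numbers: the closure, from 0 (fully open) to 1 (shut), then the shift along the world's x, y, z in m, then the turn, a rotation vector about the world's x, y, z in degrees. In form: [[grip, x, y, z, ax, ay, az], ...]. A call has 1 to 8 rows; each row is the pose to reach, as a shift and turn from the pose commanded when the call began; what a row does not reach only later rows make up. A row lasts 1/10 s, in which the tool goes at most 50 mm and 8.59 degrees, less where a joint would pass 70% of its speed; a pose out of reach is approached as far as the arm can. A call with a gripper value outside its range is refused whole. The fingers move at their own pace and stop on an object; FORCE is the grip in N (left out, the last holds). Time passes only in rows, so rows that repeat a pose let the fingers close. It gives the time, the measured TCP pose, the force and the opening at its end, in the units of the state.
- bot.observe(): the state, without advancing time (a new reading comes with each control period).
- get_image(name): name is "scene" or "side" or "wrist"; returns a dict with "image" (400x640x3 uint8, blue, green, red), "K" (3x3 intrinsics, pixels), "eye" and "orientation" of the camera in the world. Camera axes: x right, y down, z forward; pixel columns grow to the right and rows downward; lengths in m; the calibration is good to about 2 mm. A picture is of the moment at which its call begins. There is no depth.
- bot.close_job(): hands the job in, once; it reports no verdict.
The state is a dict: "clock": time; "joint_positions": joint angles; "joint_vel": joint speeds; "joint_efforts": joint torques, N m; "tool_pos": TCP position; "eef_rot": TCP orientation; "force": force on the tool from outside, world axes, zero at the start; "ft_torque": the same for the moment, N m; "grip_width": finger opening in m.
Only numpy, scipy, OpenCV 4.12 (cv2) and the standard library are available. Lean on these libraries where they do the work, as an engineer would, in place of code of your own. Each camera call takes 0.05 s, during which the arm holds its last target. There are 200 camera calls.

## Working session

There is one attempt and no reset: what is moved stays moved. The work goes in short steps, Python scripts to look and compute and a shell command to move; the robot and the scene stay as the last step left them, time stands still between calls to the robot, and variables do not carry over. Pictures are saved under pics/ and viewed, about 8 in all and at most 12, crops included, and the job is handed in when it is done.

```bash
mkdir -p pics; python3 - <<'E'
from station import bot,get_image
import cv2,numpy as np,pickle
o=bot.observe();print({k:np.round(v,3) for k,v in o.items()})
d={}
for n in("scene","side"):
    r=get_image(n);d[n]=r;cv2.imwrite(f"pics/{n}0.png",r["image"]);print(n,r["K"],r["eye"],r["orientation"])
pickle.dump(d,open("d0.pkl","wb"))
E
```

```text
{'clock': np.float64(0.0), 'joint_positions': array([-1.237,  0.378,  0.08 ,  1.274,  0.   ,  1.46 ]), 'joint_vel': array([-0.001,  0.   , -0.001,  0.   , -0.   ,  0.   ]), 'joint_efforts': array([-1.0000e-03, -4.6361e+01,  2.6987e+01,  2.1000e-02, -0.0000e+00,
        0.0000e+00]), 'tool_pos': array([ 0.247, -0.519,  0.23 ]), 'eef_rot': array([-1.689,  1.569,  1.896]), 'force': array([ 0.329, -1.069, -0.984]), 'ft_torque': array([-0.055, -0.045,  0.017]), 'grip_width': np.float64(0.086)}
scene [[390.18970896   0.         320.30510385]
 [  0.         390.18970896 201.69695834]
 [  0.           0.           1.        ]] [1.16102832 0.18238732 0.7113449 ] [-2.36803539 -0.00864571  1.85398198]
side [[498.09458971   0.         324.21138983]
 [  0.         498.09458971 199.28917017]
 [  0.           0.           1.        ]] [ 0.50100822 -0.88449275  0.72780326] [-2.19117745 -0.01753021 -0.071858  ]
```

View pics/scene0.png

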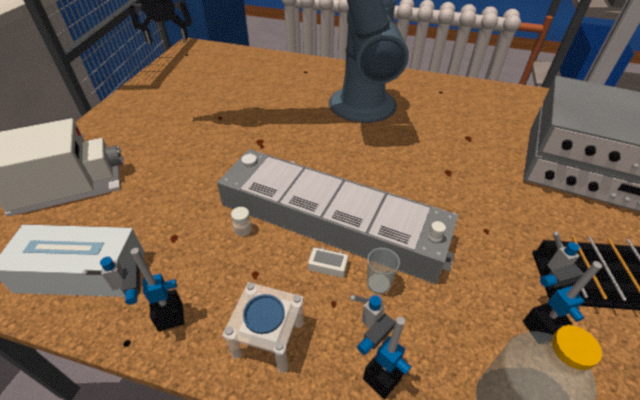

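View pics/side0.png

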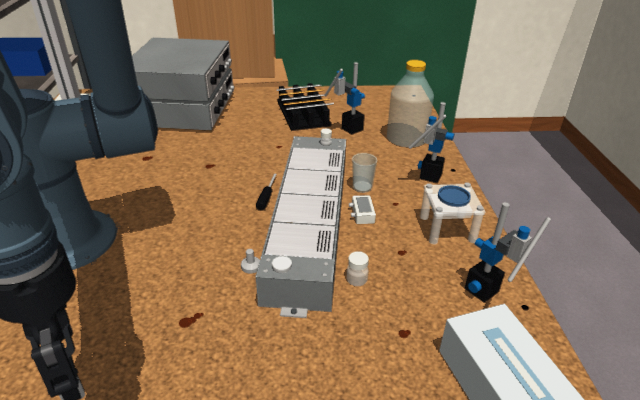

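The scene view shows the trough obliquely, with the strip groups at about (264,190), (303,204), (347,219) and (396,237). In the side view they are at about (334,160), (331,182), (328,209) and (325,241). The beaker, headstage and jar stand behind the trough. I'll refine the strip centroids and cast rays to z = 0.08.

```bash
cat >h.py <<'E'
import cv2,numpy as np
from scipy.spatial.transform import Rotation as R
def ray(r,uv,z):
    d=R.from_euler("xyz",r["orientation"]).as_matrix()@np.linalg.inv(r["K"])@[uv[0],uv[1],1]
    e=np.array(r["eye"]);return e+d*(z-e[2])/d[2]
def proj(r,p):
    c=R.from_euler("xyz",r["orientation"]).as_matrix().T@(np.array(p)-r["eye"]);c=r["K"]@c;return c[:2]/c[2]
E
python3 - <<'E'
from h import *
import pickle
d=pickle.load(open("d0.pkl","rb"))
P={"scene":[(396,237),(347,219),(303,204),(264,190)],"side":[(334,160),(331,182),(328,209),(325,241)]}
for n in P:
    g=cv2.cvtColor(d[n]["image"],cv2.COLOR_BGR2GRAY)
    bh=cv2.morphologyEx(g,cv2.MORPH_BLACKHAT,np.ones((9,9)))
    pts=[]
    for u,v in P[n]:
        hw,hh=(20,12) if n=="scene" else (12,14)
        w=bh[v-hh:v+hh+1,u-hw:u+hw+1].astype(float);w[w<50]=0
        if n=="side": # keep right of wall out
            pass
        yy,xx=np.mgrid[v-hh:v+hh+1,u-hw:u+hw+1]
        c=((w*xx).sum()/w.sum(),(w*yy).sum()/w.sum());p=ray(d[n],c,.08);pts.append(p)
        print(n,np.round(c,1),np.round(p,4))
    pts=np.array(pts);q=pts[0]-pts[3];print("yaw deg",np.degrees(np.arctan2(-q[0],q[1])),"pitch",np.linalg.norm(q)/3, pts.mean(0))
v=cv2.resize(d["side"]["image"][125:320,230:400],None,fx=3,fy=3,interpolation=cv2.INTER_CUBIC)
v2=cv2.resize(d["scene"]["image"][140:280,205:470],None,fx=2.5,fy=2.5)
cv2.imwrite("pics/c.png",v);
E
```

```text
scene [390.6 233.5] [0.6147 0.1829 0.08  ]
scene [347.1 218.3] [0.5992 0.0851 0.08  ]
scene [303.1 203.1] [ 0.5827 -0.0205  0.08  ]
scene [264.3 189.7] [ 0.5675 -0.1205  0.08  ]
yaw deg -8.835127376070472 pitch 0.10233077031318709 [0.59102343 0.03174425 0.08      ]
side [335.6 161.3] [0.6177 0.1813 0.08  ]
side [332.5 182.9] [0.6017 0.0844 0.08  ]
side [329.8 208.6] [ 0.5871 -0.0161  0.08  ]
side [325.8 241.3] [ 0.5702 -0.1254  0.08  ]
yaw deg -8.811444925137506 pitch 0.10344287715200516 [0.59416064 0.03106737 0.08      ]
```

View pics/c.png

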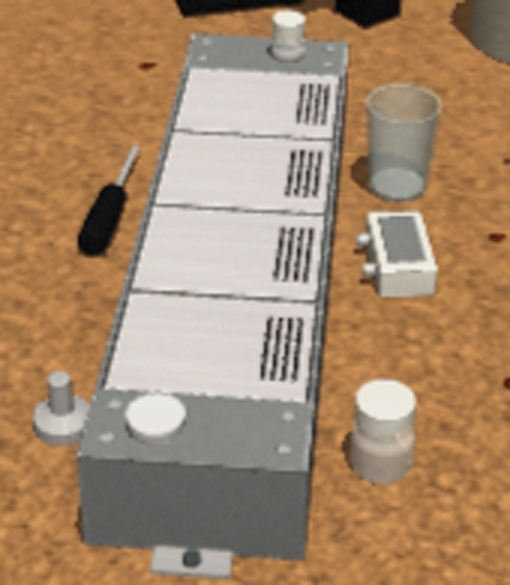

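The crop agrees with the computed pads. The trough is yawed about -8.8° and the midpoint of pads 2 and 3 is about (0.592, 0.033). That gives these pad positions:

| Pad | x (m) | y (m) |
|---|---|---|
| pad 1 | 0.616 | 0.190 |
| pad 2 | 0.600 | 0.085 |
| pad 3 | 0.584 | -0.019 |
| pad 4 | 0.568 | -0.124 |

Next I'll move over pad 4, turning the jaws along the trough by about +146° in total.

```bash
python3 -m jog '[[1,0.03,0.037,0,0,0,8.4],[1,0.06,0.074,0,0,0,16.8],[1,0.09,0.111,0,0,0,25.2],[1,0.12,0.148,0,0,0,33.6],[1,0.15,0.185,0,0,0,42],[1,0.18,0.222,0,0,0,50.4],[1,0.21,0.259,0,0,0,58.8],[1,0.24,0.296,0,0,0,67.2]]' 20; python3 -m jog '[[1,0.02,0.025,-0.01,0,0,8.4],[1,0.04,0.05,-0.02,0,0,16.8],[1,0.06,0.075,-0.03,0,0,25.2],[1,0.081,0.099,-0.04,0,0,33.6],[1,0.081,0.099,-0.05,0,0,42],[1,0.081,0.099,-0.06,0,0,50.4],[1,0.081,0.099,-0.07,0,0,58.8],[1,0.081,0.099,-0.08,0,0,67.2]]'; python3 -m jog '[[1,0,0,-0.02,0,0,8.4],[1,0,0,-0.035,0,0,11.4],[1,0,0,-0.035,0,0,11.4],[1,0,0,-0.035,0,0,11.4]]'; python3 -c "
from station import bot;o=bot.observe();print(o)"
```

```text
clock: 0.9
tool_pos: [0.4876, -0.2215, 0.231]
eef_rot: [-2.054, 1.57, 2.71]
force: [0.8, -0.1, 0.5]
grip_width: -0.0002
clock: 1.7
tool_pos: [0.5675, -0.124, 0.1503]
eef_rot: [3.098, 1.57, 2.752]
force: [0.3, 0.8, -0.8]
grip_width: -0.0003
clock: 2.1
tool_pos: [0.5674, -0.1242, 0.1161]
eef_rot: [2.898, 1.569, 2.744]
force: [0.2, 0.2, 0.1]
grip_width: 0.0
{'clock': 2.1, 'joint_positions': array([-3.24699443e-01,  4.46580614e-01, -1.18257308e-01,  1.00740853e+00,
        1.06301533e-04, -1.70323452e-01]), 'joint_vel': array([ 0.00046002, -0.01288651,  0.02512919,  0.00194515, -0.00150666,
       -0.0032164 ]), 'joint_efforts': array([ 5.55525257e-03, -4.69512391e+01,  2.45484352e+01,  6.18672289e-03,
       -1.32419718e-04, -1.24720231e-02]), 'tool_pos': array([ 0.56738559, -0.12416458,  0.11606264]), 'eef_rot': array([2.898095  , 1.56934231, 2.74371893]), 'force': array([0.24204948, 0.22395363, 0.14412759]), 'ft_torque': array([0.03272387, 0.00352986, 0.02930137]), 'grip_width': 2.007416024111695e-05}
```

```bash
python3 -m jog '[[1,0,0,-0.017,0,0,0],[1,0,0,-0.03,0,0,0],[1,0,0,-0.033,0,0,0],[1,0,0,-0.033,0,0,0]]'; python3 -m jog '[[1,0,0,-0.001,0,0,0],[1,0,0,-0.002,0,0,0],[1,0,0,-0.002,0,0,0]]';  python3 - <<'E'
from station import get_image
import cv2
r=get_image("side");cv2.imwrite("pics/p4.png",cv2.resize(r["image"][100:330,200:440],None,fx=2.5,fy=2.5,interpolation=2))
E
```

```text
clock: 2.5
tool_pos: [0.5675, -0.1242, 0.083]
eef_rot: [2.872, 1.57, 2.719]
force: [0.0, -0.2, 0.3]
grip_width: 0.0005
clock: 2.8
tool_pos: [0.5682, -0.1244, 0.0817]
eef_rot: [-0.066, 1.57, -0.219]
force: [-0.5, -0.6, 0.4]
grip_width: 0.0001
```

View pics/p4.png

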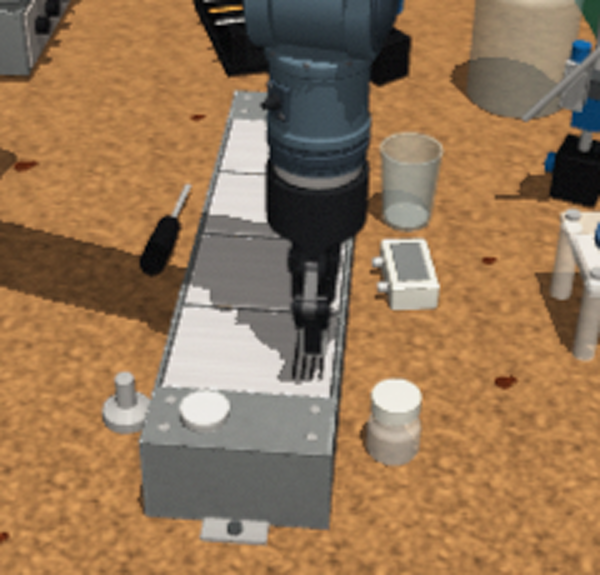

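The fingertips are at about crop (316,350), on cover 4's strips and just above the surface. Now I'll press gently.

```bash
python3 -m jog '[[1,0,0,-0.001,0,0,0],[1,0,0,-0.002,0,0,0],[1,0,0,-0.002,0,0,0]]';python3 -m jog '[[1,0,0,-0.001,0,0,0],[1,0,0,-0.001,0,0,0]]';python3 -m jog '[[1,0,0,-0.001,0,0,0],[1,0,0,-0.001,0,0,0]]'
```

```text
clock: 3.15
tool_pos: [0.5682, -0.1244, 0.0796]
eef_rot: [-0.028, 1.57, -0.181]
force: [-0.8, 0.2, 0.8]
grip_width: -0.0001
clock: 3.35
tool_pos: [0.5684, -0.1244, 0.0787]
eef_rot: [0.008, 1.57, -0.145]
force: [0.5, 0.9, 2.7]
grip_width: 0.0
clock: 3.55
tool_pos: [0.5685, -0.1245, 0.0776]
eef_rot: [-0.003, 1.57, -0.157]
force: [0.9, -0.2, 3.2]
grip_width: -0.0003
```

```bash
for i in 1 2 3; do python3 -m jog '[[1,0,0,-0.001,0,0,0],[1,0,0,-0.001,0,0,0]]'|grep -E "pos|force"; done
```

```text
tool_pos: [0.5686, -0.1245, 0.0765]
force: [2.4, -0.1, 3.2]
tool_pos: [0.5686, -0.1245, 0.0755]
force: [3.5, 0.9, 2.9]
tool_pos: [0.5686, -0.1245, 0.0745]
force: [3.0, -1.1, 3.4]
```

The cover yields at a steady 3 N or so for more than 5 mm, so cover 4 is the unlatched one. I'll keep pressing down.

```bash
for i in 1 2; do python3 -m jog '[[1,0,0,-0.002,0,0,0],[1,0,0,-0.004,0,0,0],[1,0,0,-0.006,0,0,0],[1,0,0,-0.008,0,0,0],[1,0,0,-0.010,0,0,0],[1,0,0,-0.010,0,0,0]]'|grep -E "pos|force"; done;  python3 - <<'E'
from station import get_image
import cv2
r=get_image("side");cv2.imwrite("pics/p5.png",cv2.resize(r["image"][100:330,200:440],None,fx=2.5,fy=2.5,interpolation=2))
E
```

```text
tool_pos: [0.5665, -0.1241, 0.0634]
force: [1.5, -2.3, 0.5]
tool_pos: [0.5677, -0.1243, 0.0539]
force: [1.5, -0.7, 0.0]
```

View pics/p5.png

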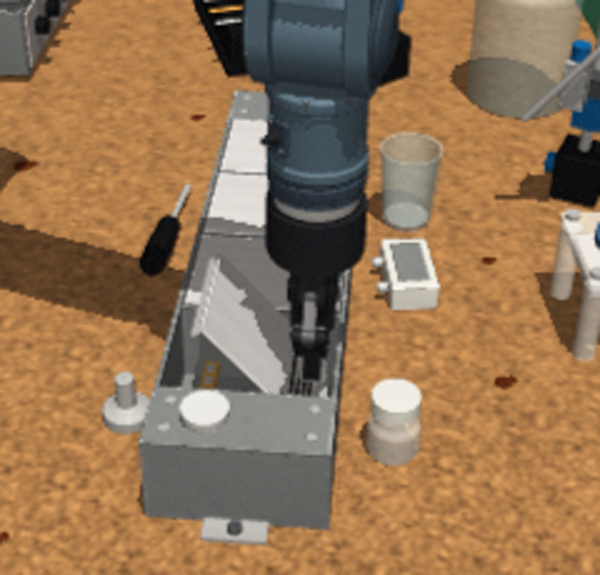

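Cover 4 is now raised to roughly 45-50°, with its leaf edge at about crop (205,300). I'll lift out, go to the robot side of the leaf and lower the fingers there.

```bash
python3 -m jog '[[1,0,0,0.02,0,0,0],[1,0,0,0.05,0,0,0],[1,0,0,0.09,0,0,0],[1,0,0,0.13,0,0,0],[1,0,0,0.145,0,0,0]]'; python3 -m jog '[[1,-0.03,0.005,0,0,0,0],[1,-0.07,0.011,0,0,0,0],[1,-0.11,0.017,0,0,0,0],[1,-0.134,0.021,0,0,0,0],[1,-0.134,0.021,-0.04,0,0,0],[1,-0.134,0.021,-0.07,0,0,0],[1,-0.134,0.021,-0.087,0,0,0],[1,-0.134,0.021,-0.087,0,0,0]]';  python3 - <<'E'
from station import get_image
import cv2
r=get_image("side");cv2.imwrite("pics/p6.png",cv2.resize(r["image"][100:330,200:440],None,fx=2.5,fy=2.5,interpolation=2))
E
```

```text
clock: 5.9
tool_pos: [0.5692, -0.1247, 0.2032]
eef_rot: [-0.165, 1.566, -0.318]
force: [0.1, -0.8, 0.4]
grip_width: 0.0001
clock: 6.7
tool_pos: [0.4306, -0.1021, 0.1096]
eef_rot: [2.911, 1.564, 2.758]
force: [0.0, 0.2, -0.2]
grip_width: -0.0002
```

View pics/p6.png

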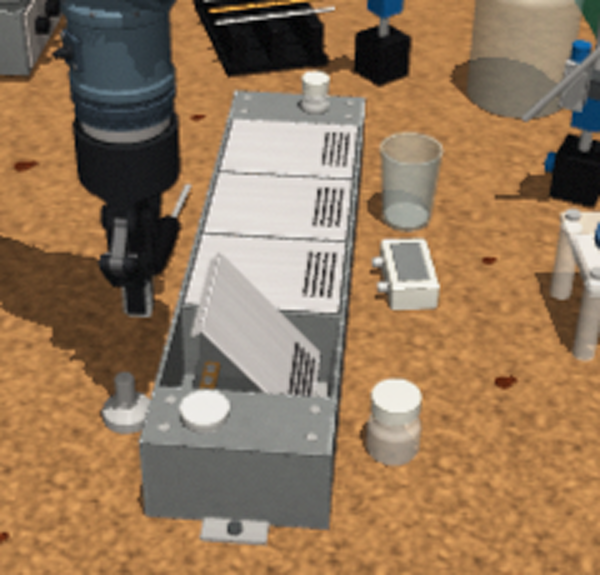

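The leaf holds at about 45° and the fingers are in front of it at crop (138,300), level with its raised edge. Now I'll push it over along the trough's +x.

```bash
python3 -m jog '[[1,0.01,-0.0015,0,0,0,0],[1,0.02,-0.003,0,0,0,0],[1,0.03,-0.0045,0,0,0,0],[1,0.037,-0.0055,0,0,0,0],[1,0.044,-0.0065,0,0,0,0],[1,0.050,-0.0075,0,0,0,0],[1,0.055,-0.0083,0,0,0,0],[1,0.055,-0.0083,0,0,0,0]]'|grep -E "pos|force"; python3 -m jog '[[1,0.003,-0.0005,0,0,0,0],[1,0.006,-0.001,0,0,0,0],[1,0.009,-0.0015,0,0,0,0],[1,0.012,-0.002,0,0,0,0],[1,0.015,-0.0025,0,0,0,0],[1,0.015,-0.0025,0,0,0,0]]'|grep -E "pos|force"
for i in 1 2; do python3 -m jog '[[1,0.002,-0.0003,0,0,0,0],[1,0.004,-0.0006,0,0,0,0],[1,0.004,-0.0006,0,0,0,0]]'|grep -E "pos|force";done;  python3 - <<'E'
from station import get_image
import cv2
r=get_image("side");cv2.imwrite("pics/p7.png",cv2.resize(r["image"][100:330,200:440],None,fx=2.5,fy=2.5,interpolation=2))
E
```

```text
tool_pos: [0.4901, -0.1119, 0.1124]
force: [0.0, 0.5, 1.1]
tool_pos: [0.5046, -0.1143, 0.1124]
force: [0.1, 0.3, -0.3]
tool_pos: [0.5087, -0.1149, 0.1129]
force: [-0.8, 1.4, 3.8]
tool_pos: [0.5132, -0.1156, 0.1135]
force: [-0.6, 1.5, 7.7]
```

View pics/p7.png

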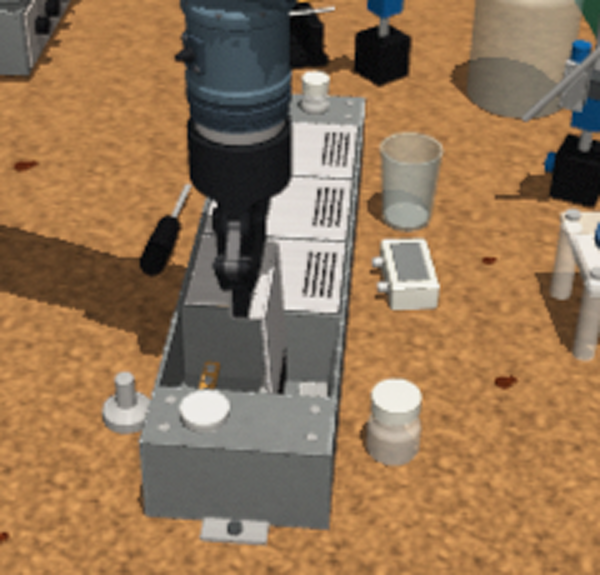

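The leaf is nearly upright, at roughly 75-80°. The upward force of up to 7.7 N suggests its edge is under the finger knuckles. I'll back off, raise the fingers and push again with just the tips.

```bash
python3 -m jog '[[1,-0.01,0.0015,0,0,0,0],[1,-0.02,0.003,0,0,0,0],[1,-0.02,0.003,0.015,0,0,0],[1,-0.02,0.003,0.024,0,0,0],[1,-0.02,0.003,0.024,0,0,0]]'|grep -E "pos|force"; python3 -m jog '[[1,0.005,-0.0008,0,0,0,0],[1,0.01,-0.0015,0,0,0,0],[1,0.014,-0.0021,0,0,0,0],[1,0.017,-0.0026,0,0,0,0],[1,0.017,-0.0026,0,0,0,0]]'|grep -E "pos|force"
for i in 1 2; do python3 -m jog '[[1,0.002,-0.0003,0,0,0,0],[1,0.003,-0.0005,0,0,0,0],[1,0.003,-0.0005,0,0,0,0]]'|grep -E "pos|force";done
```

```text
tool_pos: [0.4925, -0.1126, 0.1375]
force: [0.4, -0.2, 0.1]
tool_pos: [0.5094, -0.115, 0.136]
force: [0.1, 0.4, 0.0]
tool_pos: [0.512, -0.1154, 0.1363]
force: [1.2, -0.2, 0.4]
tool_pos: [0.5149, -0.1159, 0.1363]
force: [-0.4, -0.3, 0.2]
```

```bash
for i in 1 2 3; do python3 -m jog '[[1,0.0015,-0.0002,0,0,0,0],[1,0.003,-0.0005,0,0,0,0],[1,0.003,-0.0005,0,0,0,0]]'|grep -E "pos|force";done;  python3 - <<'E'
from station import get_image
import cv2
r=get_image("side");cv2.imwrite("pics/p8.png",cv2.resize(r["image"][100:330,200:440],None,fx=2.5,fy=2.5,interpolation=2))
E
```

```text
tool_pos: [0.5182, -0.1165, 0.1364]
force: [-0.4, -1.0, 0.2]
tool_pos: [0.5212, -0.117, 0.1363]
force: [-0.2, -0.2, -0.0]
tool_pos: [0.5242, -0.1175, 0.1363]
force: [-0.4, -0.1, -0.3]
```

View pics/p8.png

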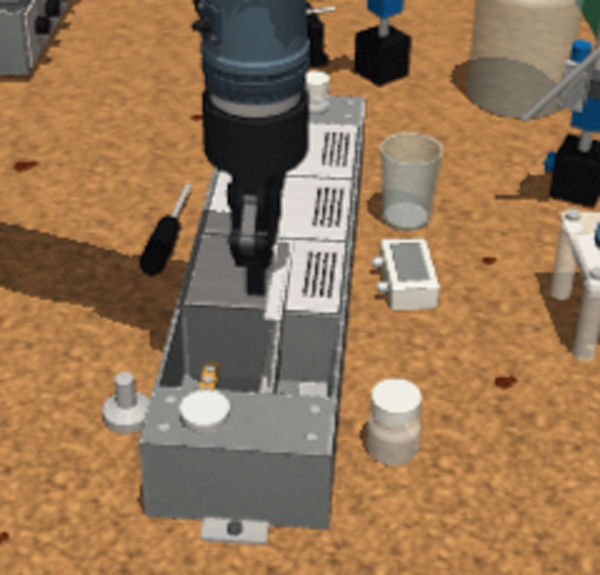

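It looks close to upright, with the leaf's near-end edge running from about crop (268,390) to (285,250). I'll continue gently toward the stop until the force builds.

```bash
for i in 1 2 3 4; do python3 -m jog '[[1,0.001,-0.0002,0,0,0,0],[1,0.002,-0.0003,0,0,0,0],[1,0.002,-0.0003,0,0,0,0]]'|grep -E "pos|force";done
```

```text
tool_pos: [0.526, -0.1178, 0.1363]
force: [-0.6, 0.0, 0.4]
tool_pos: [0.528, -0.1181, 0.1363]
force: [-1.0, -0.4, -0.3]
tool_pos: [0.5282, -0.1181, 0.1361]
force: [-5.7, 0.0, 3.8]
tool_pos: [0.5284, -0.1181, 0.136]
force: [-10.4, 0.6, 7.3]
```

The stop is reached: the tool no longer moves and the force rises to 10 N. I'll withdraw backward, then up and check.

```bash
python3 -m jog '[[1,-0.003,0.0005,0,0,0,0],[1,-0.01,0.0015,0,0,0,0],[1,-0.03,0.0045,0,0,0,0],[1,-0.06,0.009,0,0,0,0],[1,-0.09,0.0135,0.02,0,0,0],[1,-0.1,0.015,0.06,0,0,0],[1,-0.1,0.015,0.08,0,0,0],[1,-0.1,0.015,0.08,0,0,0]]'|grep -E "pos|force|clock";  python3 - <<'E'
from station import get_image
from h import *
import pickle
d=pickle.load(open("d0.pkl","rb"))
r=get_image("side");s=get_image("scene");im=r["image"].copy()
a=np.radians(-8.8);X=np.array([np.cos(a),np.sin(a),0]);Y=np.array([-np.sin(a),np.cos(a),0])
h=np.array([.568,-.124,.074])-.031*X
def line(t,c): # near-side end of leaf, top face
    q=lambda l:h-Y*.05+X*(-l*np.cos(t)+.006*np.sin(t))+np.array([0,0,l*np.sin(t)+.006*np.cos(t)])
    A,B=proj(r,q(0)),proj(r,q(.08));print(t,A.round(),B.round())
    cv2.line(im,tuple(int(v) for v in A),tuple(int(v) for v in B),c,1)
line(1.45,(0,0,255));line(1.7,(0,255,0))
c=lambda i,y,x,h,w,f:cv2.resize(i[y:y+h,x:x+w],None,fx=f,fy=f,interpolation=2)
out=np.vstack([np.hstack([c(r["image"],180,230,140,160,2.45),c(im,180,230,140,160,2.45)]),c(s["image"],140,180,100,320,2.45)])
cv2.imwrite("pics/p9.png",out);print(out.shape)
E
```

```text
clock: 13.35
tool_pos: [0.4341, -0.1045, 0.2197]
force: [0.2, 0.0, -0.3]
1.45 [310. 259.] [304. 226.]
1.7 [310. 259.] [315. 228.]
(588, 784, 3)
```

View pics/p9.png

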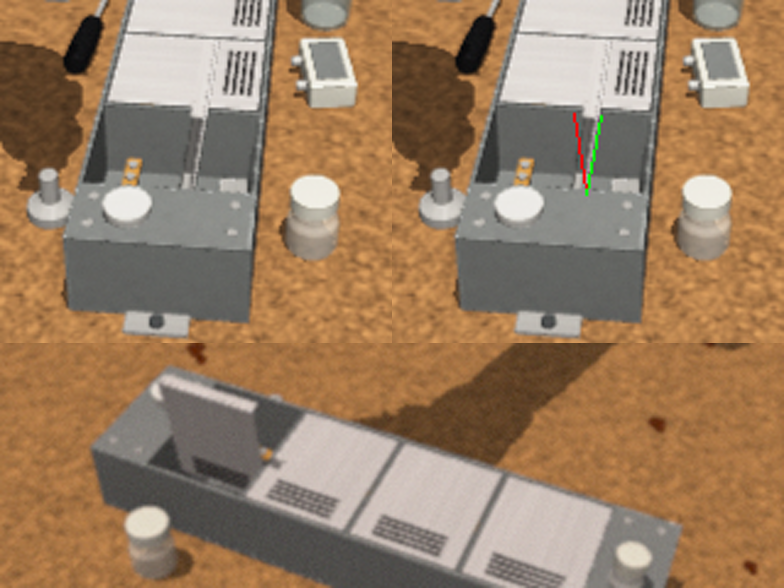

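Both views show cover 4 standing upright on its own. Its edge lies along the drawn 1.70 rad line and clearly past the 1.45 one. The other covers are flat and the bystanders look undisturbed. I'm handing in.

```bash
python3 -c "
from station import bot;print(bot.close_job())"
```

```text
the job is handed in; nothing more can be done
None
```

Cover 4, at the -y end, was the unlatched one. It now stands open against its stop, and the job is handed in.

- **Finding it:** I started at cover 4, where the press end sank at a steady 3 N or so. Covers 1 to 3 were therefore never pressed.
- **Opening it:** I pressed cover 4 down to tip it to about 45–50°. I then pushed the leaf over from the robot side until it met its stop, where the measured force rose to about 10 N along x and 7 N upward. That was the highest seen; the limit is 40 N.
- **One correction:** on the first push an upward force built to about 8 N. The leaf's edge was probably catching under the finger knuckles. I backed off, raised the fingers 24 mm and finished with the tips.
- **Last checks:** with the arm clear (clock 13.35 s, force about zero), cover 4's edge in the side view matched the drawn 1.70 rad line, beyond the 1.45 rad needed. Covers 1 to 3 looked flat. The bystanders looked unmoved, but I judged that by eye and did not measure it. No check failed or disagreed.

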